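# Switch on the phone-repair bench in the right order

### The job

Get the phone-repair bench ready for hot work: with the fingertips, lightly press down the white push key on top of the fume fan, then the one on the microscope light controller, then the one on the board preheater, in that order, so that each key stays down. Only touch the keys: do not lift, shove or tip the three appliances, do not press hard (stay under 20 N), and leave the flux bottle, solder spool, phone and screwdriver where they are.

Things in the scene. Friction and masses are not known exactly. Their poses are not given: they have to be found in the camera images.
- fan: fume fan: loose upright black housing, 60 mm (x) by 120 mm (y), its top face 126 mm above the bench, with a round grille on the front and back, on a 90 x 120 x 6 mm foot plate; 0.7 kg. Origin at the centre of its underside, z up; the key is on the top face at x 0, y +30 mm
- lampbox: microscope light controller: loose low black box, 66 mm (x) by 130 mm (y) by 40 mm high, with a 36 mm round, 16 mm high grey dial (a fixed dial, not to be pressed) on top at y +38 mm and the push key on top at y -38 mm; 0.45 kg. Origin at the centre of its underside, z up
- preheater: board preheater: loose low grey box, 140 mm (x) by 100 mm (y), top face 40 mm above the bench, with a square bare aluminium plate 80 x 80 mm, 4 mm high, on top (centre x +22 mm) and the push key on top at x -48 mm, y 0; 0.9 kg. Origin at the centre of its underside, z up
- fan_key (a joint): travel (m) of the fume fan's push key: starts at 0 to 0.0015 (up), grows as pressed, 0.012 = bottom stop. It latches: it stays at the depth it was pressed to. It is on when deeper than 0.004; 0.006 to 0.009 is ideal. It starts to move at 4 N, needs 6 N at 0.008 and 7 N at the bottom; the stop is rigid, and running into it easily exceeds 20 N
- fan_key_top (a point): centre of the top face of the fume fan's push key, a round white key 24 mm in diameter that stands 16 mm proud of the housing when up and is pressed straight down; this point moves with the key
- lamp_key (a joint): travel (m) of the light controller's push key: starts at 0 to 0.0015 (up), grows as pressed, 0.012 = bottom stop. It latches: it stays at the depth it was pressed to. It is on when deeper than 0.004; 0.006 to 0.009 is ideal. It starts to move at 4 N, needs 6 N at 0.008 and 7 N at the bottom; the stop is rigid, and running into it easily exceeds 20 N
- lamp_key_top (a point): centre of the top face of the light controller's push key, a round white key 24 mm in diameter that stands 16 mm proud of the housing when up and is pressed straight down; this point moves with the key
- heat_key (a joint): travel (m) of the preheater's push key: starts at 0 to 0.0015 (up), grows as pressed, 0.012 = bottom stop. It latches: it stays at the depth it was pressed to. It is on when deeper than 0.004; 0.006 to 0.009 is ideal. It starts to move at 4 N, needs 6 N at 0.008 and 7 N at the bottom; the stop is rigid, and running into it easily exceeds 20 N
- heat_key_top (a point): centre of the top face of the preheater's push key, a round white key 24 mm in diameter that stands 16 mm proud of the housing when up and is pressed straight down; this point moves with the key
- flux: bystander: small clear flux bottle with white cap, 34 mm diameter, 65 mm high, standing; origin at the centre of its underside
- spool: bystander: solder spool, 48 mm diameter, 36 mm high, standing on its flange; origin at the centre of its underside
- phone: bystander: opened red smartphone lying flat, 71 mm (x) by 146 mm (y) by 8 mm; origin at the centre of its underside
- driver: bystander: screwdriver about 140 mm long lying along its x axis; origin under its middle
Mind the look-alikes: they are no part of the job. Of the things that look like the preheater, take the one that is farthest from the robot's base at the start. What is shaped like the lampbox but green is not meant.

How it is judged:
By the outcome, as a careful person would: the job done as asked, in the order asked, and still so for the second after the job is handed in, with the robot touching nothing.
It also fails if it takes over 58 s, if anything falls off the work surface, if the arm or the gripper's body presses on something with over 40 N, if the wrist force passes 120 N, or if a joint passes its speed limit or range.

### The arm

A 7-joint arm with a two-finger parallel gripper is mounted at the origin on the work surface. World frame = base frame: x ahead of the robot, y to its left, z up, the work surface at z = 0. Lengths are in m, angles in rad, forces in N, time in s.
With the tool pointing down it reaches from about 0.4 to 0.85 m from the base axis. Payload 10.4 kg.
Tool frame: the origin (TCP) lies midway between the tips of the shut fingers; the grasp point (between the pads) lies 19 mm behind it; x points along the fingers, z is the direction in which the jaws open and shut, and the axes are right-handed (so a half turn about x gives the same grasp; the last joint's range is limited). The gripper opens to 87 mm and grips with 3 to 60 N. Pads are 19 mm wide; open, the fingers measure 117 mm over their backs; the gripper's body (75 mm by 190 mm) begins 51 mm behind the grasp point.
Start: joints at [1.32, 0.332, -0.065, 1.46, 0.022, 1.35, -0.088], TCP at [0.141, -0.609, 0.193] pointing down, gripper open.
Joint ranges: [-2.6, 2.6], [-0.5, 2.12], [-1.47, 1.34], [0.16, 2.42], [-1.27, 4.41], [0.06, 2.06], [-2.6, 2.6]. Speed limits (rad/s): [2.22, 2.22, 2.79, 2.79, 3.14, 3.14, 3.14].

### API

Orientations are given as a unit quaternion [x, y, z, w].
In Python, from bench import read_state, camera, camera_params, close_job gives the robot as it stands.
- The arm moves only by the tool arm_command, never from a script. Its argument "targets" is a list of rows, each a list of 7 numbers: the closure in counts, from 0 (fully open) to 255 (shut), then the shift along the tool's x, y, z in mm, then the turn, a rotation vector about the tool's x, y, z in rad. A call has 1 to 10 rows; each row is the pose to reach, as a shift and turn from the pose commanded when the call began, along the tool's axes at that moment; what a row does not reach only later rows make up. A row lasts 1/10 s, in which the tool goes at most 50 mm and 8.59 degrees, less where a joint would pass 70% of its speed; a pose out of reach is approached as far as the arm can. A call with a gripper value outside its range is refused whole. The fingers move at their own pace and stop on an object; "newtons" is the grip in N (left out, the last holds). Time passes only in rows, so rows that repeat a pose let the fingers close. It gives the time, the measured TCP pose, the force and the opening at its end, in the units of the state.
- read_state(): the state, without advancing time (a new reading comes with each control period).
- camera(name): name is "scene" or "top" or "wrist"; returns the picture (480x640x3 uint8, red, green, blue); there is no depth.
- camera_params(name): a dict with "intrinsics" (3x3 intrinsics, pixels), "xyz" and "orientation" of the camera in the world; the wrist camera has in their place "mount" (4x4, takes a point from camera to tool coordinates, whose origin is the TCP and whose axes are the tool frame's). Camera axes: x right, y down, z forward; pixel columns grow to the right and rows downward; lengths in m; the calibration is good to about 2 mm. A picture is of the moment at which its call begins: read the wrist's pose just before it. camera_params takes no time and is no camera call.
- close_job(): hands the job in, once; it reports no verdict.
The state is a dict: "time": time; "joint_positions": joint angles; "joint_vel": joint speeds; "joint_torque": joint torques, N m; "ee_pos": TCP position; "eef_rot": TCP orientation; "ft_force": force on the tool from outside, world axes, zero at the start; "torque": the same for the moment, N m; "width": finger opening in m.
Only numpy, scipy, OpenCV 4.12 (cv2) and the standard library are available. Lean on these libraries where they do the work, as an engineer would, in place of code of your own. Each camera call takes 0.05 s, during which the arm holds its last target.

## Working session

There is one attempt and no reset: what is moved stays moved. The work goes in short steps, Python scripts to look and compute and a tool call to move; the robot and the scene stay as the last step left them, time stands still between calls to the robot, and variables do not carry over. Pictures are saved under pics/ and viewed, and the job is handed in when it is done.

Besides the shell and the picture viewer there is one more tool, called after "Request:" as a command line: name --pt "numbers of a row" for each row, then --argument value for the rest. arm_command: Moves the arm, as the interface text tells. Its arguments: {"type":"object","properties":{"targets":{"type":"array"},"newtons":{"type":"number"}},"required":["targets"]}

```bash
ls; mkdir -p pics; python3 - <<'E'
from bench import *
import cv2
print(read_state())
for n in ("scene","top","wrist"):
    p=camera_params(n);print(n,p)
for n in ("scene","top"):
    cv2.imwrite(f"pics/{n}0.png",camera(n)[:,:,::-1])
E
```

```text
pics
{'time': 0.0, 'joint_positions': array([ 1.32040027,  0.33286076, -0.06468502,  1.46091851,  0.02158978,
        1.34990815, -0.08852729]), 'joint_vel': array([-0.00059093,  0.00062087,  0.00010454, -0.00111577, -0.00078603,
       -0.00119944,  0.0004573 ]), 'joint_torque': array([-1.02167214e-03, -6.23262763e+01,  2.41474441e-02, -3.89897668e+01,
       -6.12262893e-02,  3.97882273e-02,  1.57075187e-04]), 'ee_pos': array([ 0.14103672, -0.60844671,  0.19267176]), 'eef_rot': array([ 0.44023174,  0.55398131, -0.43964958,  0.55318077]), 'ft_force': array([-0.82963803,  0.66068119, -0.1617912 ]), 'torque': array([-0.00355177,  0.03291021, -0.01018239]), 'width': 0.08688536167892683}
scene {'intrinsics': array([[566.00863003,   0.        , 329.72279242],
       [  0.        , 566.00863003, 240.29212776],
       [  0.        ,   0.        ,   1.        ]]), 'xyz': array([ 0.97421896, -0.69761575,  0.90187829]), 'orientation': array([ 0.88038824,  0.25259019, -0.10507272, -0.38739446])}
top {'intrinsics': array([[588.39452227,   0.        , 322.35972735],
       [  0.        , 588.39452227, 233.39793775],
       [  0.        ,   0.        ,   1.        ]]), 'xyz': array([0.39602117, 0.01400849, 1.30627117]), 'orientation': array([ 0.71200146, -0.69987038,  0.04845844, -0.02978508])}
wrist {'intrinsics': array([[345.43365411,   0.        , 324.19967666],
       [  0.        , 345.43365411, 237.17519769],
       [  0.        ,   0.        ,   1.        ]]), 'mount': array([[-2.90260133e-04, -2.54736768e-01,  9.67010390e-01,
        -1.89642110e-01],
       [-5.90858213e-04, -9.67010218e-01, -2.54736900e-01,
         6.92816890e-02],
       [ 9.99999783e-01, -6.45305998e-04,  1.30171203e-04,
        -8.14676880e-05],
       [ 0.00000000e+00,  0.00000000e+00,  0.00000000e+00,
         1.00000000e+00]])}
```

View pics/scene0.png

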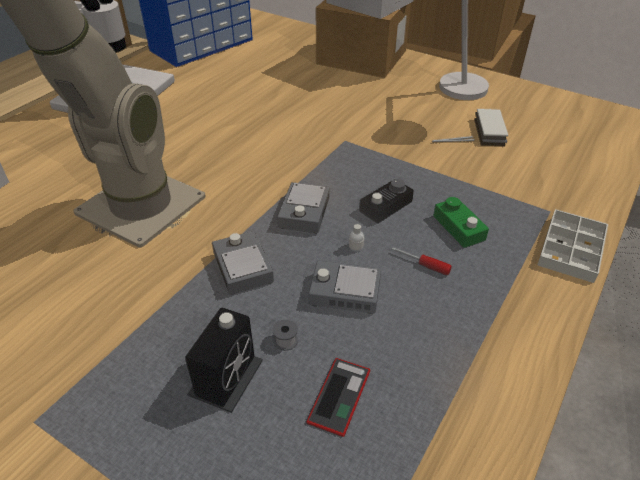

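View pics/top0.png

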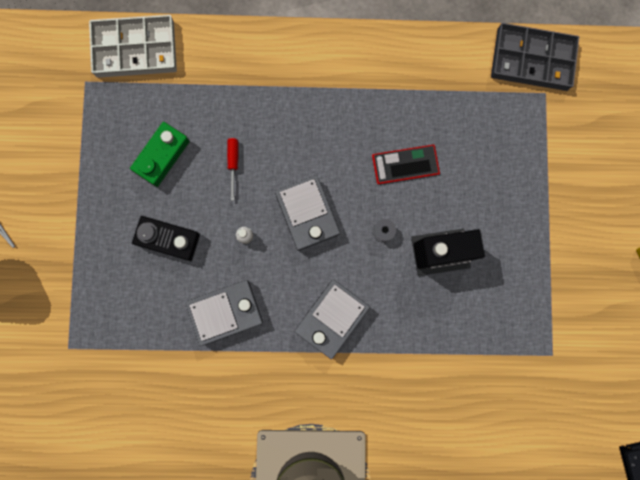

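The top view shows the fan key at about (441,249), the black lampbox key at (180,242) and three preheaters. The one farthest from the base has its key at (316,232). I'll measure these in both cameras.

```bash
cat > h.py <<'E'
import numpy as np, cv2
from bench import *
from scipy.spatial.transform import Rotation as R
def ray(cam,uv):
    p=camera_params(cam); d=np.linalg.inv(p["intrinsics"])@[uv[0],uv[1],1.]
    return p["xyz"],R.from_quat(p["orientation"]).as_matrix()@d
def atz(cam,uv,z):
    o,d=ray(cam,uv); return o+d*(z-o[2])/d[2]
def tri(a,b):
    o1,d1=ray("top",a);o2,d2=ray("scene",b)
    d1=d1/np.linalg.norm(d1); d2=d2/np.linalg.norm(d2)
    s=np.linalg.lstsq(np.c_[d1,-d2],o2-o1,rcond=None)[0]
    p,q=o1+s[0]*d1,o2+s[1]*d2
    return (p+q)/2,np.linalg.norm(p-q)
E
python3 - <<'E'
from h import *
t=cv2.imread("pics/top0.png");s=cv2.imread("pics/scene0.png")
def crop(im,c,r=25): return cv2.resize(im[c[1]-r:c[1]+r,c[0]-r:c[0]+r],(260,260),interpolation=cv2.INTER_CUBIC)
T=[(441,249),(180,242),(316,232)];S=[(227,320),(377,198),(323,274)]
cv2.imwrite("pics/crops0.png",np.vstack([np.hstack([crop(t,c) for c in T]),np.hstack([crop(s,c) for c in S])]))
E
```

```text
(no output)
```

View pics/crops0.png

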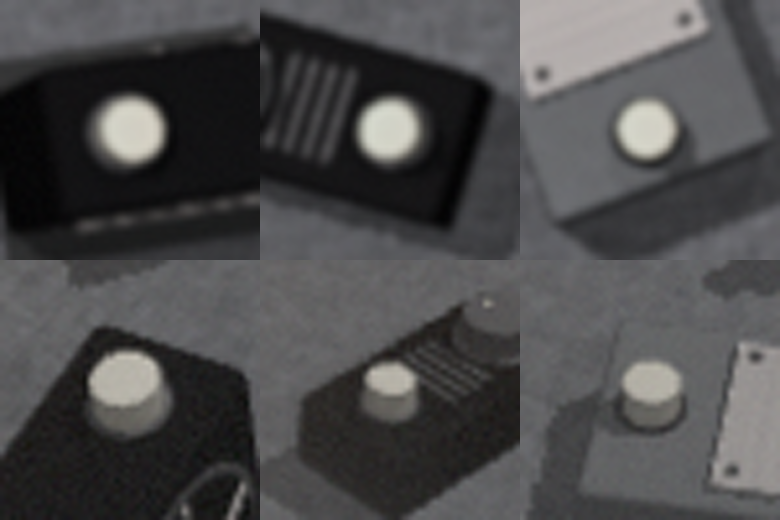

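```bash
python3 - <<'E'
from h import *
np.set_printoptions(precision=4,suppress=True)
for n,a,b,z in [("fan",(441.3,248.6),(225.7,317.4),.1415),("lamp",(179.5,241.7),(376.7,195.4),.0555),("heat",(315.1,231.5),(323,272.1),.0555)]:
    print(n,tri(a,b),atz("top",a,z),atz("scene",b,z))
s=read_state(); print(R.from_quat(s["eef_rot"]).as_matrix(), s["ee_pos"])
E
```

```text
fan (array([ 0.4993, -0.2543,  0.1415]), np.float64(0.0010099149808652297)) [ 0.4997 -0.2539  0.1415] [ 0.4989 -0.2546  0.1415]
lamp (array([0.5114, 0.2844, 0.0564]), np.float64(0.0012741286341948913)) [0.512  0.285  0.0555] [0.5104 0.2849 0.0555]
heat (array([ 0.5388, -0.0026,  0.0559]), np.float64(0.0007711512958496211)) [ 0.5392 -0.0024  0.0555] [ 0.5383 -0.0026  0.0555]
[[-0.0004  0.9742  0.2259]
 [ 0.0013  0.2259 -0.9742]
 [-1.     -0.0001 -0.0013]] [ 0.141  -0.6085  0.1927]
```

Request:
arm_command --pt "255 0 43 -26 0 0 0" --pt "255 0 86 -53 0 0 0" --pt "255 0 129 -79 0 0 0" --pt "255 0 172 -106 0 0 0" --pt "255 0 214 -132 0 0 0" --pt "255 0 257 -159 0 0 0" --pt "255 0 300 -185 0 0 0" --pt "255 0 343 -212 0 0 0" --pt "255 0 386 -238 0 0 0" --pt "255 0 429 -264 0 0 0" --newtons 20

```text
time: 1.1
ee_pos: [0.4977, -0.2558, 0.1934]
eef_rot: [0.44, 0.554, -0.44, 0.554]
ft_force: [1.0, -0.6, 0.4]
width: 0.0152
```

Request:
arm_command --pt "255 0 0 0 0 0 0" --pt "255 0 0 0 0 0 0" --pt "255 0 0 0 0 0 0" --pt "255 0 0 0 0 0 0"

```text
time: 1.5
ee_pos: [0.4958, -0.2588, 0.1933]
eef_rot: [0.44, 0.553, -0.441, 0.553]
ft_force: [0.2, -0.1, 0.9]
width: 0.0005
```

Request:
arm_command --pt "255 15 4 -4 0 0 0" --pt "255 30 4 -4 0 0 0" --pt "255 40 4 -4 0 0 0" --pt "255 40 4 -4 0 0 0" --pt "255 40 4 -4 0 0 0"

```text
time: 2.0
ee_pos: [0.4996, -0.2527, 0.1531]
eef_rot: [0.44, 0.554, -0.44, 0.553]
ft_force: [0.8, -0.5, -1.0]
width: 0.0006
```

```bash
python3 - <<'E'
from h import *
s=read_state();print(s["ee_pos"],s["ft_force"])
for n in ("scene","wrist"): cv2.imwrite(f"pics/{n}1.png",camera(n)[:,:,::-1])
a=cv2.imread("pics/scene1.png")[240:380,150:310];a=cv2.resize(a,None,fx=3,fy=3)
b=cv2.imread("pics/wrist1.png");b=cv2.resize(b,(480,360))
c=np.zeros((420,800,3),np.uint8);c[:,:480]=a;c[:240,480:]=cv2.resize(b,(320,240));cv2.imwrite("pics/c1.png",c)
E
```

```text
[ 0.49955125 -0.25265384  0.15314397] [ 0.80960633 -0.47852652 -1.01471572]
```

View pics/c1.png

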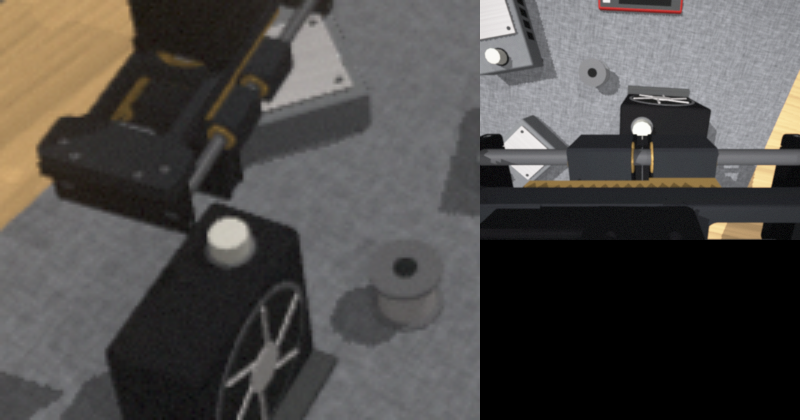

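```bash
cat >> h.py <<'E'
def proj(cam,P):
    p=camera_params(cam)
    if "mount" in p:
        s=read_state();M=np.eye(4);M[:3,:3]=R.from_quat(s["eef_rot"]).as_matrix();M[:3,3]=s["ee_pos"]
        M=M@p["mount"];Rm,t=M[:3,:3],M[:3,3]
    else: Rm,t=R.from_quat(p["orientation"]).as_matrix(),p["xyz"]
    c=p["intrinsics"]@(Rm.T@(np.asarray(P)-t));return c[:2]/c[2]
E
python3 - <<'E'
from h import *
s=read_state();e=s["ee_pos"]
print(e,proj("scene",e),proj("scene",[.4993,-.2543,.1415]),proj("wrist",e),proj("wrist",[.4993,-.2543,.1415]))
a=cv2.imread("pics/scene1.png")[290:350,190:260];cv2.imwrite("pics/d1.png",cv2.resize(a,None,fx=8,fy=8,interpolation=cv2.INTER_CUBIC))
a=cv2.imread("pics/wrist1.png")[200:380,230:430];cv2.imwrite("pics/e1.png",cv2.resize(a,None,fx=3,fy=3,interpolation=cv2.INTER_CUBIC))
E
```

```text
[ 0.50006795 -0.25280515  0.15396169] [226.06727149 312.29464998] [225.98327871 317.37181929] [324.32160564 269.28380671] [326.37499729 263.99922257]
```

View pics/d1.png

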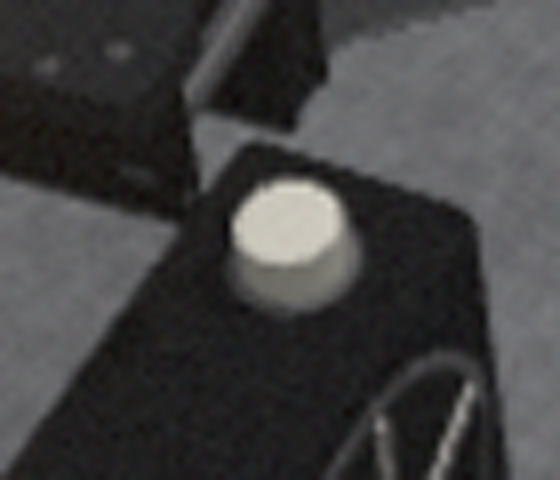

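View pics/e1.png

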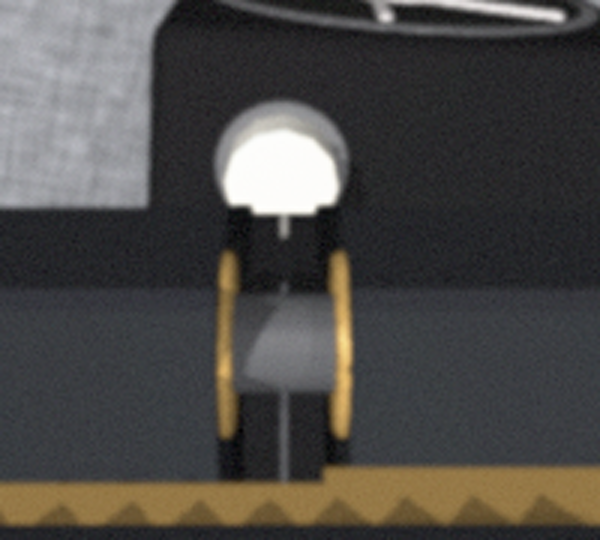

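```bash
python3 - <<'E'
from h import *
a=cv2.imread("pics/scene1.png")[240:340,160:290].astype(float)
a=255*np.clip(a/160,0,1)**.45
cv2.imwrite("pics/d2.png",cv2.resize(a.astype(np.uint8),None,fx=6,fy=6,interpolation=cv2.INTER_CUBIC))
s=read_state();e=s["ee_pos"];Q=R.from_quat(s["eef_rot"]).as_matrix()
for x in (0,-10,-20,-30):
  for y in (-9.5,0,9.5):
    P=e+Q@np.array([x,y,0])/1e3; print(x,y,proj("scene",P),(proj("scene",P)-[160,240])*6,proj("wrist",P))
E
```

```text
0 -9.5 [221.04663019 310.88848039] [366.27978113 425.33088233] [324.32968253 284.49926785]
0 0 [226.06727149 312.29464998] [396.40362896 433.76789988] [324.32160564 269.28380671]
0 9.5 [231.11057993 313.70716813] [426.66347958 442.24300879] [324.31333192 253.69756127]
-10 -9.5 [220.34262348 307.05934314] [362.05574088 402.35605885] [324.34135139 291.40167157]
-10 0 [225.39706851 308.46674242] [392.38241104 410.80045454] [324.33301392 275.50462551]
-10 9.5 [230.47449455 309.88054072] [422.84696729 419.2832443 ] [324.32446288 259.20035901]
-20 -9.5 [219.62864116 303.1759479 ] [357.77184695 379.05568738] [324.354246  299.0291347]
-20 0 [224.7173472  304.58447039] [388.30408322 387.50682233] [324.34563654 282.38761054]
-20 9.5 [229.82935471 305.99944258] [418.97612826 395.99665548] [324.33679465 265.29680108]
-30 -9.5 [218.90446968 299.23713319] [353.42681809 355.42279913] [324.36857021 307.50223552]
-30 0 [224.02790336 300.64666746] [384.16742017 363.88000474] [324.35967829 290.04443001]
-30 9.5 [229.1749657  302.06270233] [415.04979419 372.37621395] [324.35053262 272.08842856]
```

View pics/d2.png

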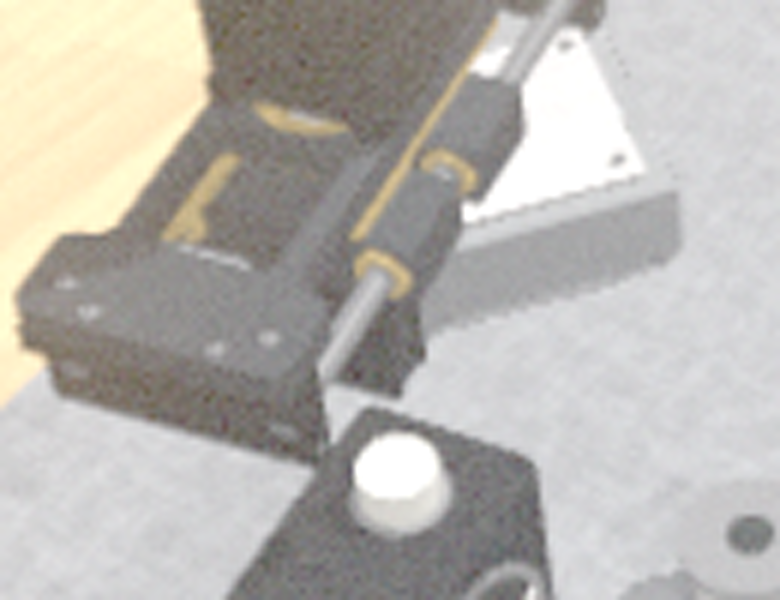

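Request:
arm_command --pt "255 4 0 1 0 0 0" --pt "255 8 0 1 0 0 0" --pt "255 10 0 1 0 0 0" --pt "255 10 0 1 0 0 0"

```text
time: 2.5
ee_pos: [0.4998, -0.2535, 0.143]
eef_rot: [0.44, 0.554, -0.44, 0.553]
ft_force: [-0.5, -0.1, 0.3]
width: 0.0007
```

```bash
cat >> h.py <<'E'
def look(n,sc,name):
    s=read_state();print(s["time"],s["ee_pos"],s["ft_force"],s["joint_positions"])
    A=camera("scene")[:,:,::-1];B=camera("wrist")[:,:,::-1]
    x,y=sc
    a=255*np.clip(A[y-35:y+35,x-35:x+35].astype(float)/160,0,1)**.45
    a=cv2.resize(a.astype(np.uint8),(400,400),interpolation=cv2.INTER_CUBIC)
    b=255*np.clip(B[190:320,260:390].astype(float)/200,0,1)**.6
    b=cv2.resize(b.astype(np.uint8),(400,400),interpolation=cv2.INTER_CUBIC)
    cv2.imwrite(name,np.hstack([a,b]))
E
python3 - <<'E'
from h import *
look(0,(226,310),"pics/l2.png")
E
```

```text
2.5 [ 0.49976866 -0.25348415  0.14302619] [-0.5244332  -0.13241908  0.27085568] [ 0.74238426  0.25409286 -0.41167617  1.68463016  0.10701519  1.2257735
 -1.03680687]
```

View pics/l2.png

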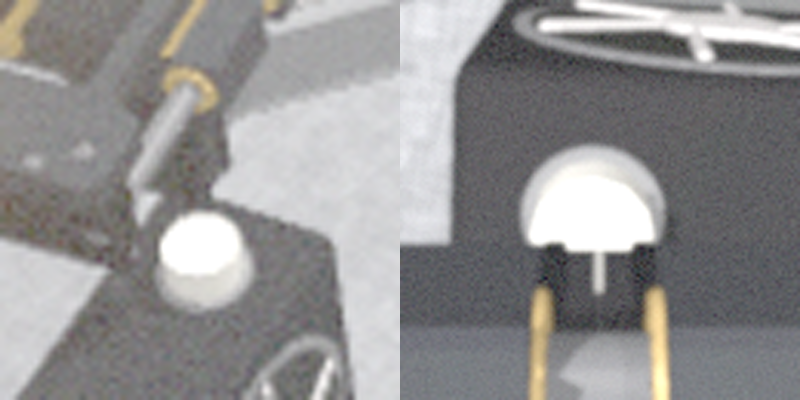

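```bash
python3 - <<'E'
from h import *
s=read_state();e=s["ee_pos"];Q=R.from_quat(s["eef_rot"]).as_matrix()
from scipy.optimize import least_squares
for sc in [(228,310),(226,309),(229,306)]:
  for w in [(343,270),(339,269)]:
    f=lambda t:np.r_[proj("scene",e+Q@t/1e3)-sc,proj("wrist",e+Q@t/1e3)-w]
    r=least_squares(f,np.zeros(3));print(sc,w,r.x.round(1),r.fun.round(1))
E
```

```text
(228, 310) (343, 270) [-31.7  11.2   9. ] [-0. -0. -0. -0.]
(228, 310) (339, 269) [-29.1  10.7   7.2] [0.4 0.1 0.  0.1]
(226, 309) (343, 270) [-32.2  11.1   9.1] [1.9 0.8 0.1 0.6]
(226, 309) (339, 269) [-29.6  10.6   7.2] [2.3 0.9 0.1 0.7]
(229, 306) (343, 270) [-42.1  15.    8.5] [0.5 0.2 0.  0.1]
(229, 306) (339, 269) [-39.7  14.5   6.8] [0.8 0.3 0.  0.3]
```

Request:
arm_command --pt "255 1 0 0.5 0 0 0" --pt "255 2 0 0.5 0 0 0" --pt "255 3 0 0.5 0 0 0" --pt "255 4 0 0.5 0 0 0" --pt "255 4 0 0.5 0 0 0"

```text
time: 3.1
ee_pos: [0.5, -0.254, 0.1393]
eef_rot: [0.44, 0.554, -0.44, 0.554]
ft_force: [-0.0, 0.0, -0.3]
width: 0.0005
```

Request:
arm_command --pt "255 1.5 0 0 0 0 0" --pt "255 3 0 0 0 0 0" --pt "255 3 0 0 0 0 0"

```text
time: 3.4
ee_pos: [0.5, -0.254, 0.1362]
eef_rot: [0.44, 0.554, -0.44, 0.553]
ft_force: [0.1, -0.1, -0.5]
width: 0.0002
```

```bash
python3 - <<'E'
from h import *
look(0,(226,310),"pics/l3.png")
E
```

```text
3.4 [ 0.49999732 -0.25402833  0.13616598] [ 0.05086343 -0.12843376 -0.48975623] [ 0.74198878  0.26040205 -0.41097642  1.69211619  0.11006285  1.21219242
 -1.03833269]
```

View pics/l3.png

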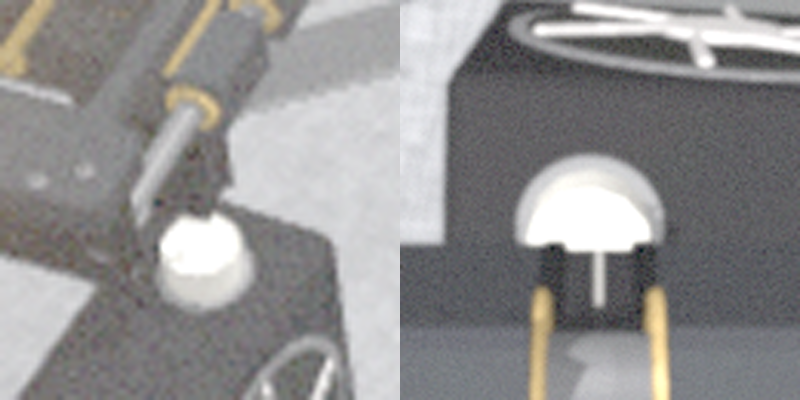

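Request:
arm_command --pt "255 2 0 0 0 0 0" --pt "255 3.5 0 0 0 0 0" --pt "255 5 0 0 0 0 0" --pt "255 5 0 0 0 0 0"

```text
time: 3.9
ee_pos: [0.5, -0.254, 0.1312]
eef_rot: [0.44, 0.554, -0.44, 0.553]
ft_force: [0.5, -0.4, 0.1]
width: 0.0007
```

```bash
python3 - <<'E'
from h import *
look(0,(226,310),"pics/l4.png")
E
```

```text
3.9 [ 0.49995621 -0.25401284  0.13115488] [ 0.51151946 -0.36267309  0.11840015] [ 0.74144555  0.26465322 -0.41065431  1.69804893  0.11216806  1.20251654
 -1.03992738]
```

View pics/l4.png

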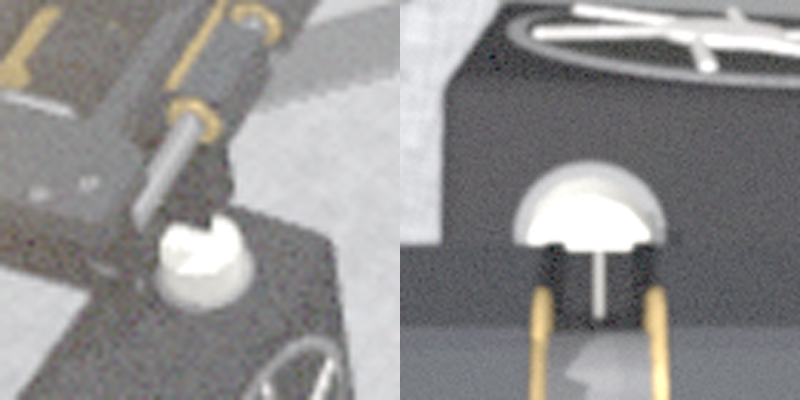

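Request:
arm_command --pt "255 1 0 0 0 0 0" --pt "255 2 0 0 0 0 0" --pt "255 3 0 0 0 0 0" --pt "255 3 0 0 0 0 0"

```text
time: 4.4
ee_pos: [0.5, -0.2541, 0.1283]
eef_rot: [0.44, 0.554, -0.44, 0.554]
ft_force: [0.4, 0.4, 0.9]
width: 0.0002
```

Request:
arm_command --pt "255 1 0 0 0 0 0" --pt "255 2 0 0 0 0 0" --pt "255 2 0 0 0 0 0"

```text
time: 4.7
ee_pos: [0.5, -0.2541, 0.1263]
eef_rot: [0.44, 0.554, -0.44, 0.554]
ft_force: [0.1, 0.5, -0.1]
width: 0.0003
```

Request:
arm_command --pt "255 1 0 0 0 0 0" --pt "255 2 0 0 0 0 0" --pt "255 2 0 0 0 0 0"

```text
time: 5.0
ee_pos: [0.5, -0.254, 0.1243]
eef_rot: [0.44, 0.554, -0.44, 0.554]
ft_force: [0.1, -0.1, 0.2]
width: 0.0007
```

Request:
arm_command --pt "255 1 0 0 0 0 0" --pt "255 2 0 0 0 0 0" --pt "255 2 0 0 0 0 0"

```text
time: 5.3
ee_pos: [0.5, -0.254, 0.1223]
eef_rot: [0.44, 0.554, -0.44, 0.554]
ft_force: [-0.1, 0.6, 0.4]
width: 0.0004
```

```bash
python3 - <<'E'
from h import *
look(0,(226,310),"pics/l5.png")
E
```

```text
5.3 [ 0.50001832 -0.25403058  0.12226089] [-0.11321071  0.58456902  0.39760484] [ 0.74038663  0.27249454 -0.40999224  1.70827193  0.11605413  1.18504088
 -1.0428901 ]
```

View pics/l5.png

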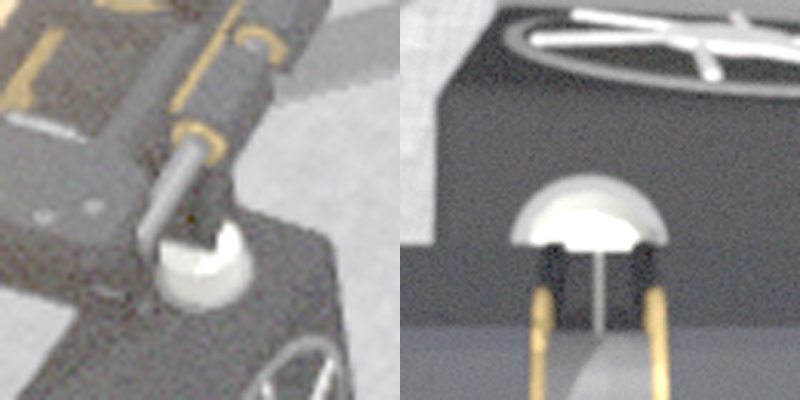

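Request:
arm_command --pt "255 1 0 0 0 0 0" --pt "255 2 0 0 0 0 0" --pt "255 2 0 0 0 0 0"

```text
time: 5.7
ee_pos: [0.5, -0.254, 0.1203]
eef_rot: [0.44, 0.554, -0.44, 0.554]
ft_force: [0.6, -0.1, 0.2]
width: 0.0005
```

Request:
arm_command --pt "255 1 0 0 0 0 0" --pt "255 1 0 0 0 0 0"

```text
time: 5.9
ee_pos: [0.5001, -0.2541, 0.1193]
eef_rot: [0.44, 0.554, -0.44, 0.554]
ft_force: [0.1, -1.2, 0.0]
width: 0.0004
```

Request:
arm_command --pt "255 1 0 0 0 0 0" --pt "255 1 0 0 0 0 0"

```text
time: 6.1
ee_pos: [0.5, -0.2541, 0.1183]
eef_rot: [0.44, 0.554, -0.44, 0.554]
ft_force: [0.7, 0.3, -0.4]
width: 0.0001
```

Request:
arm_command --pt "255 1 0 0 0 0 0" --pt "255 1 0 0 0 0 0"

```text
time: 6.3
ee_pos: [0.5, -0.2541, 0.1173]
eef_rot: [0.44, 0.554, -0.44, 0.554]
ft_force: [-0.5, 0.3, 0.3]
width: 0.0003
```

Request:
arm_command --pt "255 1 0 0 0 0 0" --pt "255 1 0 0 0 0 0"

```text
time: 6.5
ee_pos: [0.5001, -0.2541, 0.1163]
eef_rot: [0.44, 0.554, -0.44, 0.554]
ft_force: [0.4, -0.6, 0.1]
width: 0.0003
```

```bash
python3 - <<'E'
from h import *
look(0,(226,310),"pics/l6.png")
E
```

```text
6.5 [ 0.50006697 -0.25406816  0.11634449] [ 0.36442214 -0.60136591  0.1070336 ] [ 0.73959431  0.27785757 -0.40945841  1.71492625  0.11879673  1.17334269
 -1.04496247]
```

View pics/l6.png

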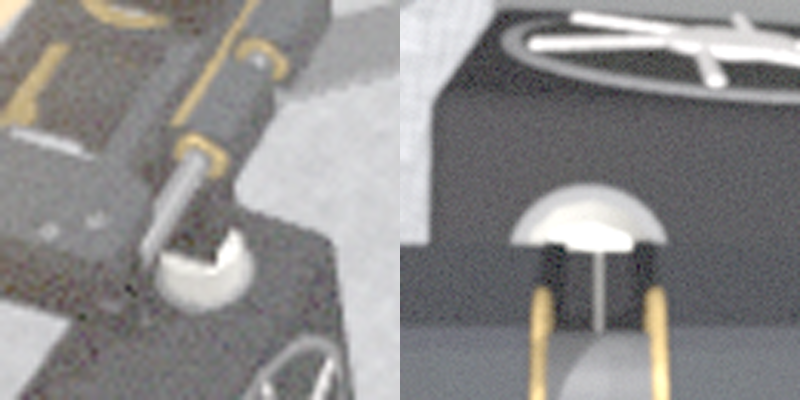

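Request:
arm_command --pt "255 1 0 0 0 0 0" --pt "255 1 0 0 0 0 0"

```text
time: 6.8
ee_pos: [0.5001, -0.2541, 0.1153]
eef_rot: [0.44, 0.554, -0.44, 0.554]
ft_force: [0.1, -0.8, 0.1]
width: 0.0004
```

Request:
arm_command --pt "255 1 0 0 0 0 0" --pt "255 1 0 0 0 0 0"

```text
time: 7.0
ee_pos: [0.5001, -0.254, 0.1143]
eef_rot: [0.44, 0.554, -0.44, 0.554]
ft_force: [0.0, 0.6, -0.4]
width: 0.0004
```

Request:
arm_command --pt "255 1 0 0 0 0 0" --pt "255 1 0 0 0 0 0"

```text
time: 7.2
ee_pos: [0.5, -0.2541, 0.1133]
eef_rot: [0.44, 0.554, -0.44, 0.554]
ft_force: [0.1, 0.9, 0.3]
width: 0.0005
```

```bash
python3 - <<'E'
from h import *
look(0,(226,310),"pics/l7.png")
s=read_state();e=s["ee_pos"];Q=R.from_quat(s["eef_rot"]).as_matrix()
for x in (0,-20,-25,-30):
    P=e+Q@np.array([x,9.5,8.5])/1e3; print(x,(proj("scene",P)-[191,275])*400/70,(proj("wrist",P)-[260,190])*400/130+[400,0])
P=np.array([.4993,-.2543,.1415]);print((proj("scene",P)-[191,275])*400/70,(proj("wrist",P)-[260,190])*400/130+[400,0])
# fan top edges from scene for tip z check
E
```

```text
7.2 [ 0.50004932 -0.25406459  0.11330589] [0.11115845 0.93360214 0.33717745] [ 0.73922463  0.28069192 -0.40919688  1.71826108  0.1201733   1.16748615
 -1.04595801]
0 [228.55711129 330.44132358] [643.37000522 195.96887175]
-20 [221.40543184 288.89233353] [648.34882872 231.65602314]
-25 [219.58624417 278.32342995] [649.76603512 241.81425816]
-30 [217.75428597 267.68033369] [651.26404393 252.5516677 ]
[199.90444978 242.12468167] [598.10035511 307.7851933 ]
```

View pics/l7.png

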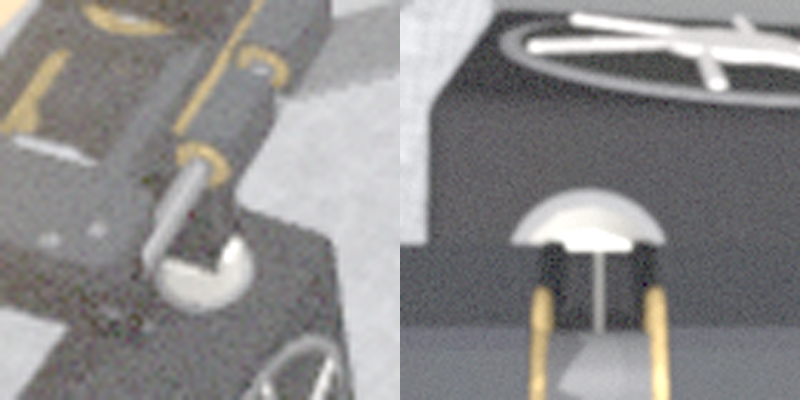

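Request:
arm_command --pt "255 1 0 0 0 0 0" --pt "255 1 0 0 0 0 0"

```text
time: 7.5
ee_pos: [0.5001, -0.2541, 0.1123]
eef_rot: [0.44, 0.554, -0.44, 0.554]
ft_force: [0.8, -0.5, -0.4]
width: 0.0005
```

Request:
arm_command --pt "255 1 0 0 0 0 0" --pt "255 1 0 0 0 0 0"

```text
time: 7.7
ee_pos: [0.5002, -0.2541, 0.1116]
eef_rot: [0.44, 0.554, -0.44, 0.554]
ft_force: [-1.1, 0.8, 1.6]
width: 0.0006
```

Request:
arm_command --pt "255 1 0 0 0 0 0" --pt "255 1 0 0 0 0 0"

```text
time: 7.9
ee_pos: [0.5001, -0.2541, 0.1105]
eef_rot: [0.44, 0.554, -0.44, 0.554]
ft_force: [-1.3, 0.3, 4.0]
width: 0.0005
```

Request:
arm_command --pt "255 1 0 0 0 0 0" --pt "255 2 0 0 0 0 0" --pt "255 2 0 0 0 0 0"

```text
time: 8.2
ee_pos: [0.5002, -0.2541, 0.1084]
eef_rot: [0.44, 0.554, -0.44, 0.554]
ft_force: [-1.4, 0.6, 3.9]
width: 0.0007
```

Request:
arm_command --pt "255 1 0 0 0 0 0" --pt "255 2 0 0 0 0 0" --pt "255 2 0 0 0 0 0"

```text
time: 8.5
ee_pos: [0.5001, -0.2541, 0.1064]
eef_rot: [0.44, 0.554, -0.44, 0.554]
ft_force: [-1.3, 1.0, 3.3]
width: 0.0005
```

Request:
arm_command --pt "255 1 0 0 0 0 0" --pt "255 1 0 0 0 0 0"

```text
time: 8.7
ee_pos: [0.5002, -0.2541, 0.1054]
eef_rot: [0.44, 0.554, -0.44, 0.554]
ft_force: [-0.9, 0.6, 4.1]
width: 0.0007
```

```bash
python3 - <<'E'
from h import *
look(0,(226,310),"pics/l8.png")
E
```

```text
8.7 [ 0.5001631  -0.25412796  0.10544331] [-0.91099072  0.5957347   4.07549363] [ 0.73807681  0.28822233 -0.40840199  1.72667834  0.12401473  1.15194819
 -1.04879826]
```

View pics/l8.png

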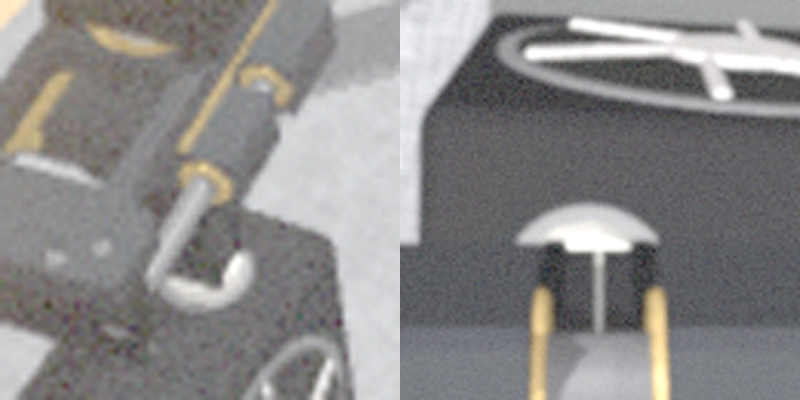

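Request:
arm_command --pt "255 0.5 0 0 0 0 0" --pt "255 0.5 0 0 0 0 0"

```text
time: 9.0
ee_pos: [0.5002, -0.2541, 0.105]
eef_rot: [0.44, 0.554, -0.44, 0.554]
ft_force: [-1.0, 0.3, 5.4]
width: 0.0006
```

Request:
arm_command --pt "255 -5 0 0 0 0 0" --pt "255 -20 0 0 0 0 0" --pt "255 -50 0 0 0 0 0" --pt "255 -50 0 0 0 0 0"

```text
time: 9.4
ee_pos: [0.5024, -0.2549, 0.1597]
eef_rot: [0.44, 0.551, -0.439, 0.556]
ft_force: [0.3, -0.2, 0.1]
width: 0.0001
```

```bash
python3 - <<'E'
from h import *
look(0,(226,320),"pics/l9.png")
E
```

```text
9.4 [ 0.50238327 -0.25485658  0.15974397] [ 0.26774883 -0.16121632  0.13863912] [ 0.74409133  0.24161331 -0.41273041  1.66310082  0.10210445  1.25144276
 -1.032349  ]
```

View pics/l9.png

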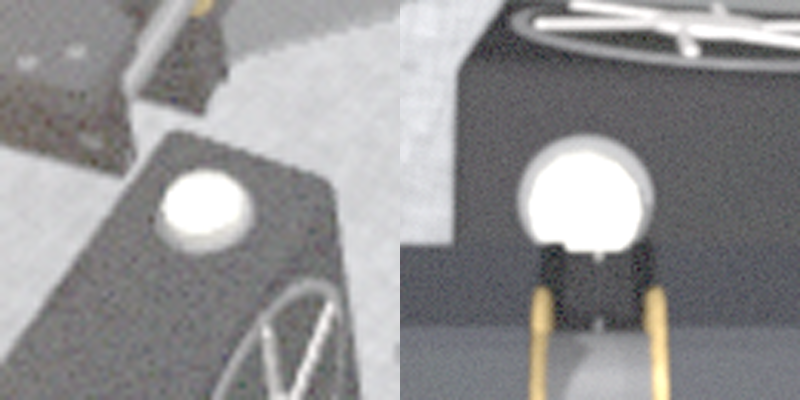

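The fan key is latched at about 7 mm and the fan hasn't moved. The visible fingertips end about 29 mm behind the reported TCP, so I'll use that offset from here. Next is the lampbox.

Request:
arm_command --pt "255 0 12 -47 0 0 0" --pt "255 0 24 -94 0 0 0" --pt "255 0 36 -141 0 0 0" --pt "255 0 48 -188 0 0 0" --pt "255 0 60 -235 0 0 0" --pt "255 0 72 -282 0 0 0" --pt "255 0 84 -329 0 0 0" --pt "255 0 96 -376 0 0 0" --pt "255 0 108 -423 0 0 0" --pt "255 0 120 -470 0 0 0"

```text
time: 10.5
ee_pos: [0.5104, 0.2324, 0.1545]
eef_rot: [0.44, 0.553, -0.44, 0.553]
ft_force: [0.5, -0.1, 0.8]
width: 0.0006
```

Request:
arm_command --pt "255 20 13 -52 0 0 0" --pt "255 50 13 -52 0 0 0" --pt "255 80 13 -52 0 0 0" --pt "255 100 13 -52 0 0 0" --pt "255 100 13 -52 0 0 0" --pt "255 100 13 -52 0 0 0"

```text
time: 11.1
ee_pos: [0.5116, 0.2844, 0.0551]
eef_rot: [0.44, 0.554, -0.44, 0.553]
ft_force: [-0.7, 0.1, -0.5]
width: 0.0001
```

```bash
python3 - <<'E'
from h import *
look(0,(377,190),"pics/l10.png")
print(proj("wrist",[.5114,.2844,.056]),proj("scene",[.5114,.2844,.056]))
E
```

```text
11.1 [0.51162697 0.28444366 0.05510217] [-0.74336379  0.09819916 -0.51419422] [-0.00773329  0.46036302 -0.71905257  1.69550611  0.33204733  1.11231023
 -2.16738545]
[324.68728177 270.99192947] [376.96329666 195.48568826]
```

View pics/l10.png

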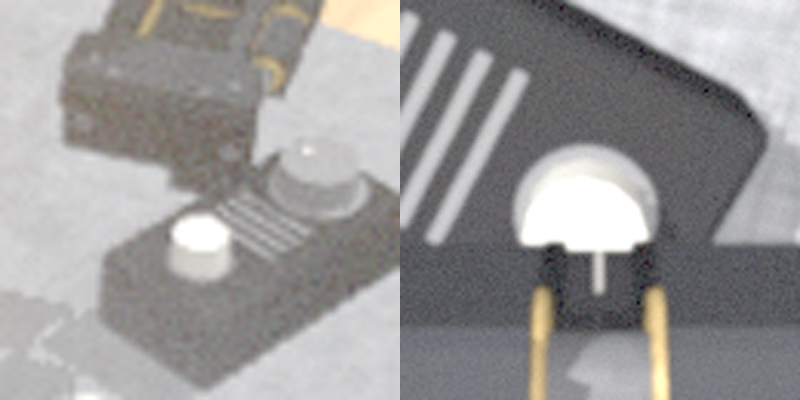

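Request:
arm_command --pt "255 8 0 0 0 0 0" --pt "255 16 0 0 0 0 0" --pt "255 23 0 0 0 0 0" --pt "255 23 0 0 0 0 0"

```text
time: 11.6
ee_pos: [0.5111, 0.2839, 0.0306]
eef_rot: [0.439, 0.554, -0.441, 0.553]
ft_force: [0.3, -0.2, -0.5]
width: 0.0006
```

Request:
arm_command --pt "255 1 0 0 0 0 0" --pt "255 2 0 0 0 0 0" --pt "255 2 0 0 0 0 0" --pt "255 2 0 0 0 0 0"

```text
time: 12.0
ee_pos: [0.5119, 0.2845, 0.0301]
eef_rot: [0.44, 0.554, -0.44, 0.554]
ft_force: [-0.5, -0.0, 0.1]
width: 0.0006
```

Request:
arm_command --pt "255 1 0 0 0 0 0" --pt "255 1 0 0 0 0 0" --pt "255 1 0 0 0 0 0"

```text
time: 12.3
ee_pos: [0.5118, 0.2845, 0.0289]
eef_rot: [0.44, 0.554, -0.44, 0.554]
ft_force: [-0.1, -1.0, 0.1]
width: 0.0008
```

Request:
arm_command --pt "255 1 0 0 0 0 0" --pt "255 1 0 0 0 0 0" --pt "255 1 0 0 0 0 0"

```text
time: 12.6
ee_pos: [0.5118, 0.2845, 0.0279]
eef_rot: [0.44, 0.554, -0.44, 0.554]
ft_force: [-0.7, -0.2, -0.3]
width: 0.0003
```

Request:
arm_command --pt "255 1 0 0 0 0 0" --pt "255 1 0 0 0 0 0" --pt "255 1 0 0 0 0 0"

```text
time: 12.9
ee_pos: [0.5118, 0.2845, 0.0269]
eef_rot: [0.44, 0.554, -0.44, 0.554]
ft_force: [-0.0, 0.2, 0.5]
width: 0.0005
```

Request:
arm_command --pt "255 0.5 0 0 0 0 0" --pt "255 0.5 0 0 0 0 0" --pt "255 0.5 0 0 0 0 0"

```text
time: 13.2
ee_pos: [0.5119, 0.2845, 0.0266]
eef_rot: [0.44, 0.554, -0.44, 0.554]
ft_force: [-0.7, -1.3, 3.5]
width: 0.0002
```

Request:
arm_command --pt "255 0.5 0 0 0 0 0" --pt "255 0.5 0 0 0 0 0" --pt "255 0.5 0 0 0 0 0"

```text
time: 13.5
ee_pos: [0.5119, 0.2845, 0.026]
eef_rot: [0.44, 0.554, -0.44, 0.554]
ft_force: [-0.4, 0.6, 4.7]
width: -0.0
```

Request:
arm_command --pt "255 0.5 0 0 0 0 0" --pt "255 0.5 0 0 0 0 0" --pt "255 0.5 0 0 0 0 0"

```text
time: 13.8
ee_pos: [0.5119, 0.2845, 0.0254]
eef_rot: [0.44, 0.554, -0.44, 0.554]
ft_force: [0.1, -0.2, 4.5]
width: 0.0006
```

Request:
arm_command --pt "255 0.5 0 0 0 0 0" --pt "255 0.5 0 0 0 0 0" --pt "255 0.5 0 0 0 0 0"

```text
time: 14.1
ee_pos: [0.5119, 0.2845, 0.0249]
eef_rot: [0.44, 0.554, -0.44, 0.554]
ft_force: [0.4, -0.7, 2.9]
width: 0.0005
```

Request:
arm_command --pt "255 1 0 0 0 0 0" --pt "255 2 0 0 0 0 0" --pt "255 3 0 0 0 0 0" --pt "255 3 0 0 0 0 0"

```text
time: 14.5
ee_pos: [0.5119, 0.2845, 0.0218]
eef_rot: [0.44, 0.554, -0.44, 0.554]
ft_force: [2.2, 1.1, 3.2]
width: 0.0007
```

Request:
arm_command --pt "255 1 0 0 0 0 0" --pt "255 2 0 0 0 0 0" --pt "255 2 0 0 0 0 0" --pt "255 2 0 0 0 0 0"

```text
time: 14.9
ee_pos: [0.5119, 0.2845, 0.0199]
eef_rot: [0.44, 0.554, -0.44, 0.554]
ft_force: [1.8, 1.3, 2.7]
width: 0.0006
```

Request:
arm_command --pt "255 -5 0 0 0 0 0" --pt "255 -20 0 0 0 0 0" --pt "255 -50 0 0 0 0 0" --pt "255 -50 0 0 0 0 0"

```text
time: 15.3
ee_pos: [0.5135, 0.286, 0.0744]
eef_rot: [0.442, 0.553, -0.438, 0.554]
ft_force: [0.4, -0.1, 0.4]
width: 0.0003
```

```bash
python3 - <<'E'
from h import *
look(0,(377,190),"pics/l11.png")
E
```

```text
15.3 [0.51354375 0.28597759 0.07443938] [ 0.41616403 -0.08141697  0.43706745] [-6.26000980e-04  4.39083404e-01 -7.28308308e-01  1.67837077e+00
  3.17909134e-01  1.14024915e+00 -2.15747876e+00]
```

View pics/l11.png

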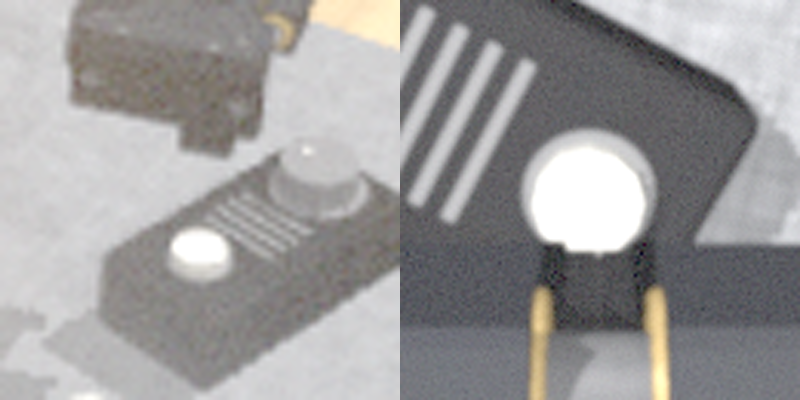

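Lamp key latched, box unmoved. Next is the farthest preheater.

Request:
arm_command --pt "255 -20 -3 20 0 0 0" --pt "255 -30 -9 65 0 0 0" --pt "255 -30 -15 112 0 0 0" --pt "255 -30 -21 158 0 0 0" --pt "255 -30 -28 205 0 0 0" --pt "255 -30 -34 250 0 0 0" --pt "255 -20 -39 286 0 0 0" --pt "255 15 -39 286 0 0 0" --pt "255 15 -39 286 0 0 0" --pt "255 15 -39 286 0 0 0"

```text
time: 16.4
ee_pos: [0.5376, -0.0019, 0.0548]
eef_rot: [0.439, 0.555, -0.44, 0.553]
ft_force: [-0.3, 0.4, 0.8]
width: 0.0005
```

```bash
python3 - <<'E'
from h import *
look(0,(323,265),"pics/l12.png")
print(proj("wrist",[.5388,-.0026,.056]))
for P in ([.5114,.2844,.056],[.5114,.2844,.049],[.5388,-.0026,.056],[.5388,-.0026,.049]): print(proj("scene",P))
E
```

```text
16.4 [ 0.53757384 -0.00191559  0.05484533] [-0.29987261  0.36512204  0.79183077] [ 0.46210148  0.33459816 -0.62882722  1.82309958  0.22240994  1.05710342
 -1.59257533]
[326.03865827 269.76258356]
[376.96329666 195.48568826]
[376.76905183 197.76376211]
[323.17977635 272.0301815 ]
[323.17018322 274.36911307]
```

View pics/l12.png

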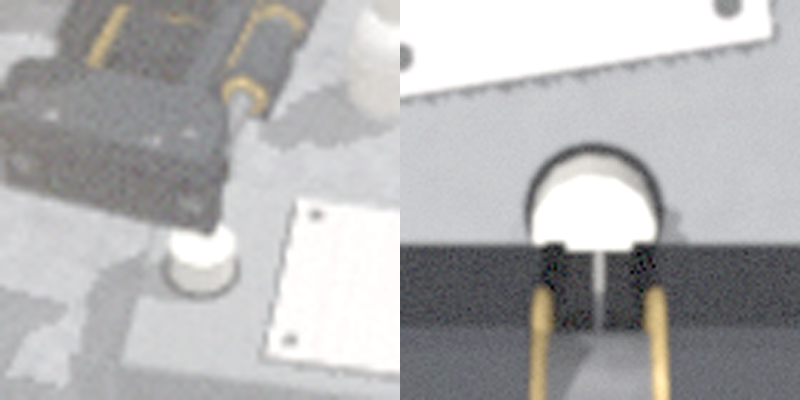

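Request:
arm_command --pt "255 8 0 0 0 0 0" --pt "255 16 0 0 0 0 0" --pt "255 22 0 0 0 0 0" --pt "255 23 0 0 0 0 0" --pt "255 23 0 0 0 0 0"

```text
time: 17.0
ee_pos: [0.5382, -0.0029, 0.0316]
eef_rot: [0.44, 0.554, -0.44, 0.553]
ft_force: [0.1, 0.4, 0.6]
width: 0.0005
```

Request:
arm_command --pt "255 1 0 0 0 0 0" --pt "255 2 0 0 0 0 0" --pt "255 3 0 0 0 0 0" --pt "255 3 0 0 0 0 0"

```text
time: 17.4
ee_pos: [0.5384, -0.003, 0.0289]
eef_rot: [0.44, 0.554, -0.44, 0.554]
ft_force: [0.7, -0.2, 0.2]
width: 0.0005
```

Request:
arm_command --pt "255 1 0 0 0 0 0" --pt "255 1 0 0 0 0 0" --pt "255 1 0 0 0 0 0"

```text
time: 17.7
ee_pos: [0.5384, -0.0029, 0.0279]
eef_rot: [0.44, 0.554, -0.44, 0.554]
ft_force: [-0.2, -1.0, -0.7]
width: 0.0007
```

Request:
arm_command --pt "255 0.5 0 0 0 0 0" --pt "255 0.5 0 0 0 0 0" --pt "255 0.5 0 0 0 0 0"

```text
time: 18.0
ee_pos: [0.5384, -0.003, 0.0275]
eef_rot: [0.44, 0.554, -0.44, 0.554]
ft_force: [0.1, 0.5, -0.1]
width: 0.0005
```

Request:
arm_command --pt "255 0.5 0 0 0 0 0" --pt "255 0.5 0 0 0 0 0" --pt "255 0.5 0 0 0 0 0"

```text
time: 18.3
ee_pos: [0.5385, -0.0029, 0.027]
eef_rot: [0.44, 0.554, -0.44, 0.554]
ft_force: [0.1, -0.3, 1.9]
width: 0.0005
```

Request:
arm_command --pt "255 0.5 0 0 0 0 0" --pt "255 0.5 0 0 0 0 0" --pt "255 0.5 0 0 0 0 0"

```text
time: 18.6
ee_pos: [0.5385, -0.003, 0.0266]
eef_rot: [0.44, 0.553, -0.44, 0.554]
ft_force: [-1.2, 0.7, 4.1]
width: 0.0002
```

Request:
arm_command --pt "255 1 0 0 0 0 0" --pt "255 2 0 0 0 0 0" --pt "255 3 0 0 0 0 0" --pt "255 4 0 0 0 0 0" --pt "255 4 0 0 0 0 0"

```text
time: 19.1
ee_pos: [0.5384, -0.003, 0.0223]
eef_rot: [0.44, 0.554, -0.44, 0.554]
ft_force: [-0.8, -1.0, 1.8]
width: 0.0003
```

Request:
arm_command --pt "255 1 0 0 0 0 0" --pt "255 2 0 0 0 0 0" --pt "255 2.7 0 0 0 0 0" --pt "255 2.7 0 0 0 0 0"

```text
time: 19.5
ee_pos: [0.5385, -0.0029, 0.0197]
eef_rot: [0.44, 0.554, -0.44, 0.554]
ft_force: [-0.9, 0.5, 4.6]
width: 0.0006
```

Request:
arm_command --pt "255 -5 0 0 0 0 0" --pt "255 -20 0 0 0 0 0" --pt "255 -60 0 0 0 0 0" --pt "255 -110 0 0 0 0 0" --pt "255 -150 0 0 0 0 0" --pt "255 -150 0 0 0 0 0"

```text
time: 20.1
ee_pos: [0.5415, -0.0024, 0.1766]
eef_rot: [0.442, 0.551, -0.438, 0.557]
ft_force: [0.8, 0.7, 0.3]
width: 0.0006
```

```bash
python3 - <<'E'
from h import *
look(0,(323,275),"pics/l13.png")
A=camera("scene")[:,:,::-1];cv2.imwrite("pics/scene14.png",A)
o=cv2.imread("pics/scene0.png")
S=[(227,320),(377,198),(323,274)]
c=lambda im,p:cv2.resize(im[p[1]-25:p[1]+25,p[0]-25:p[0]+25],(260,260),interpolation=cv2.INTER_CUBIC)
cv2.imwrite("pics/f14.png",np.vstack([np.hstack([c(im,p) for p in S]) for im in (o,A)]))
E
```

```text
20.1 [ 0.54149519 -0.00239255  0.17657261] [0.81077627 0.72872414 0.34896282] [ 0.50004093  0.20975274 -0.65577176  1.68819914  0.13531786  1.27921413
 -1.52562864]
```

View pics/f14.png

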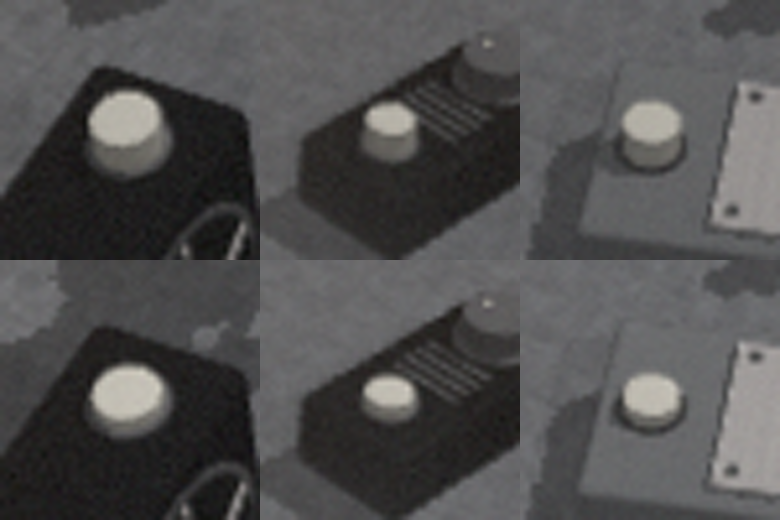

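View pics/scene14.png

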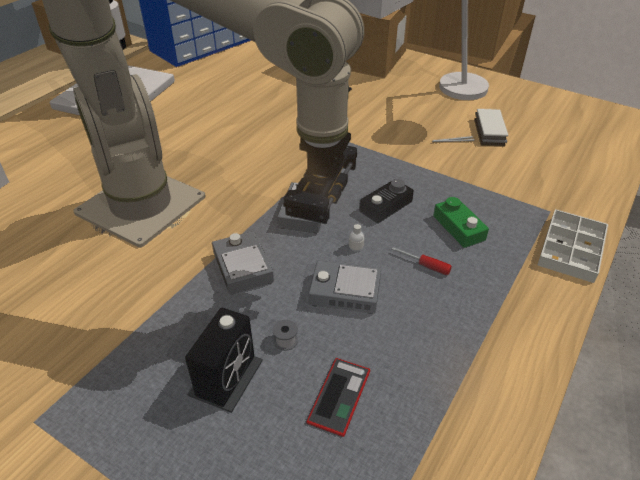

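All three keys are visibly sunk by about half, the appliances and bystanders sit where they did at the start, and the arm is clear. Handing in.

```bash
python3 -c "
from bench import *
s=read_state();print(s['time'],s['ft_force']);print(close_job())"
```

```text
20.25 [-0.0146645  -0.60074426 -0.64095991]
the job is handed in; nothing more can be done
None
```

I pressed the three keys in order with shut fingertips: fume fan, black light controller, then the preheater farthest from the base. I handed the job in at 20.25 s of the 58 s allowed.

- **Depth:** counted from first contact, the fingers went down about 7 mm on each key. The key tops in the last scene picture dropped by about 6 mm (fan), 8 mm (light) and 7 mm (preheater). All are past the 4 mm "on" point, but the fan's picture estimate sits right at the edge of the 6–9 mm ideal. Picture estimates are only good to a millimetre or so. No key was read directly.
- **Force:** the highest vertical force I read was 5.4 N, taken at the end of each move. It came out 1–3 N below the stated key forces.
- **Scene:** before and after pictures show the appliances, look-alikes and bystanders in place. The arm ended about 15 cm above the preheater, touching nothing.
- **Disagreement found:** the pictures and the contact heights put the real fingertips about 29 mm behind the stated TCP. I therefore found each contact by force and used that offset for the second and third keys.

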